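# Lock the parts tray and hold it level above its frame

### The job

The grey parts tray with the green clips sits in its wooden frame and its orange lock collar is not yet locked: turn the collar clockwise (seen from above) until its white pointer meets the red locked mark, while the tray stays seated. Then take the tray by the collar's grip bar, lift it straight up until its underside is about 10 cm above the frame's rim, so that the frame can be swept out below it, and keep it level and still for at least two seconds. Finish while still holding it there, collar locked, all three clips still in the tray, and the other things on the mat and table left where they are.

Things in the scene. Friction and masses are not known exactly. Their poses are not given: they have to be found in the camera images.
- tray: open square grey tray, 150 x 150 x 36 mm, walls 4 mm, four compartments. A central pillar carries a round black flange (84 mm diameter, top 64 mm above the tray's underside) with a red locked mark at its rim towards the tray's +x. About 0.45 kg with the collar (varies); the clips shift its balance slightly. Loose in the frame. Origin: centre of its underside, z up
- collar (a joint): angle of the orange lock collar on the tray's pillar, rad: 0 unlocked, 1.2 locked (hard stop, white pointer at the red mark); grows clockwise seen from above. Starts between 0 and 0.35, stays where left, about 0.06 N m of friction. It cannot come off the tray, so the tray can be lifted by it; lifting does not turn it
- collar_grip (a point): on the collar's axis, centred in its orange upright grip bar, 100 mm above the tray's underside. Bar 60 mm long, 14 mm thick, 30 mm high, its top 10 mm above this point; it stands on a 50 mm wide ring whose top is 20 mm below this point. Axes turn with the collar: x along the bar to its white pointer end, y across the bar, z up. When locked, x is parallel to the tray's x
- frame: fixed wooden frame, 184 x 184 mm, rim top 45 mm above the table; the tray rests on its floor 30 mm above the table, with 3 mm play on each side inside the 14 mm thick rim. Origin at the centre of its underside on the table; axes parallel to the tray's
- clip_a: dark green U-shaped spring clip with one white jaw tip, 42 x 25 x 12 mm, 20 g, loose and flat on the floor of a compartment of the tray; origin at the centre of its underside
- clip_b: dark green U-shaped spring clip with one white jaw tip, 42 x 25 x 12 mm, 20 g, loose and flat on the floor of a compartment of the tray; origin at the centre of its underside
- clip_c: dark green U-shaped spring clip with one white jaw tip, 42 x 25 x 12 mm, 20 g, loose and flat on the floor of a compartment of the tray; origin at the centre of its underside
- spare_clip: the same kind of green clip, 42 x 25 x 12 mm, lying on the mat beside the frame; bystander; origin at the centre of its underside
- screwdriver: screwdriver with a red handle lying on the mat beside the frame, lower than 40 mm; bystander; origin under its middle
- tape_roll: yellow roll of tape lying flat, 90 mm diameter, 24 mm high; bystander at the left of the table; origin at the centre of its underside
- glue_bottle: upright white glue bottle with a red cap, 48 mm diameter, 120 mm high; bystander at the right; origin at the centre of its underside
- hub: flat black box with connector ports, 40 x 110 x 22 mm; bystander at the right; origin at the centre of its underside
- mug: blue mug, 80 mm diameter, 90 mm high; bystander at the left; origin at the centre of its underside

How it is judged:
On the way, in this order (a step that is already met when the one before it is completed fails the run):
1. the collar is turned to its locked mark while the tray sits in the frame (value of joint collar above 1.08 rad and height (world z) of tray below 0.04 m), for 0.2 s.
2. the tray is held clear above the frame, locked, level and still, for two seconds (value of joint collar above 1.08 rad and height (world z) of tray between 0.095 and 0.25 m and angle between tray's own z axis and vertical below 0.1 rad and linear speed of tray below 0.03 m/s and angular speed of tray below 0.2 rad/s and horizontal distance between tray and frame below 0.06 m and contact force between the fingers and tray above 2 N and contact force between tray and frame below 0.1 N and x of clip_a in the frame of tray between -0.072 and 0.072 m and y of clip_a in the frame of tray between -0.072 and 0.072 m and z of clip_a in the frame of tray between -0.01 and 0.035 m and x of clip_b in the frame of tray between -0.072 and 0.072 m and y of clip_b in the frame of tray between -0.072 and 0.072 m and z of clip_b in the frame of tray between -0.01 and 0.035 m and x of clip_c in the frame of tray between -0.072 and 0.072 m and y of clip_c in the frame of tray between -0.072 and 0.072 m and z of clip_c in the frame of tray between -0.01 and 0.035 m), for 2 s.
At the end, for the whole second after the job is handed in: Held by the fingers, not touching the frame: collar within 0.12 rad of its locked stop, tray underside 95 to 250 mm above the table, within 60 mm of the frame centre sideways, tilt under 0.1 rad, under 0.03 m/s and 0.2 rad/s, three clips inside it, for the last second (all of step 2); the arm keeps its last pose, push and grip.
It fails at once if the tray is lifted out of the frame before the collar is locked (height (world z) of tray above 0.05 m and value of joint collar below 1 rad).
It fails at once if the tray is tipped by more than 0.25 rad (angle between tray's own z axis and vertical above 0.25 rad).
It fails at once if a bystander is moved by more than 20 mm (distance of any of spare_clip, screwdriver, tape_roll, glue_bottle, hub, mug from where it was at the start of the episode above 0.02 m).
It also fails if it takes over 40 s, if anything falls off the work surface, if the arm or the gripper's body presses on something with over 40 N, if the wrist force passes 120 N, or if a joint passes its speed limit or range.

### The arm

A 6-joint arm with a two-finger parallel gripper is mounted at the origin on the work surface. World frame = base frame: x ahead of the robot, y to its left, z up, the work surface at z = 0. Lengths are in m, angles in rad, forces in N, time in s.
With the tool pointing down it reaches from about 0.225 to 0.875 m from the base axis. Payload 3.4 kg.
Tool frame: the origin (TCP) lies at the very end of the fingers, on their centre line; the grasp point (between the pads) lies 19 mm behind it (manip.grasp_offset is the distance from the TCP to the grasp point, in m); x points along the fingers, y is the direction in which the jaws open and shut, and the axes are right-handed (so a half turn about x gives the same grasp; the last joint's range is limited). The gripper opens to 85 mm and grips with 20 to 120 N. Pads are 22 mm wide; open, the fingers measure 114 mm over their backs; the gripper's body (76 mm by 85 mm) begins 54 mm behind the grasp point. The pads swing forward as they close: fully open they stand 13 mm farther back than shut.
Start: joints at [1.206, 0.276, 1.505, -0, 1.361, -0.121], TCP at [0.139, 0.558, 0.231] pointing down, gripper open.
Joint ranges: [-2.89, 2.89], [-0.75, 2.08], [0.22, 2.7], [-1.18, 4.32], [0.11, 2.71], [-2.7, 2.7]. Speed limits (rad/s): [2.57, 2.57, 3.14, 3.14, 3.14, 3.14].

### API

Orientations are given as a unit quaternion [w, x, y, z].
In Python, from rig import manip gives the robot as it stands.
- The arm moves only by the tool step_arm, never from a script. Its argument "increments" is a list of rows, each an object with "grip": the opening, from 0 (shut) to 1 (fully open); "delta_pos": the shift along the world's x, y, z in m, a list of three; "twist": the turn about the world's z in degrees. A call has 1 to 10 rows; each row shifts and turns the commanded pose from where the row before left it; what a row does not reach is not made up. A row lasts 1/12 s, in which the tool goes at most 41.7 mm and 7.16 degrees, less where a joint would pass 70% of its speed; a pose out of reach is approached as far as the arm can. A call with a gripper value outside its range is refused whole. The fingers move at their own pace and stop on an object; "force" is the grip in N (left out, the last holds). Time passes only in rows, so rows that do not move let the fingers close. It gives the time, the measured TCP pose, the force and the opening at its end, in the units of the state.
- manip.get_state(): the state, without advancing time (a new reading comes with each control period).
- manip.get_image(name): name is "scene" or "top" or "wrist"; returns a dict with "img" (384x512x3 uint8, red, green, blue), "fx", "fy", "cx", "cy" (pixels), "D" ([k1, k2, p1, p2, k3] as OpenCV has them; the pictures are not rectified), "rvec" (rotation vector, rad) and "tvec" (3), from world to camera coordinates, as OpenCV has them; the wrist camera has in their place "mount" (4x4, takes a point from camera to tool coordinates, whose origin is the TCP and whose axes are the tool frame's). Camera axes: x right, y down, z forward; pixel columns grow to the right and rows downward; lengths in m; the calibration is good to about 2 mm. A picture is of the moment at which its call begins: read the wrist's pose just before it. There is no depth.
- manip.sign_off(): hands the job in, once; it reports no verdict.
The state is a dict: "clock": time; "qpos": joint angles; "qd": joint speeds; "effort": joint torques, N m; "position": TCP position; "ee_rot": TCP orientation; "contact_force": force on the tool from outside, world axes, zero at the start; "moment": the same for the moment, N m; "width": finger opening in m.
Only numpy, scipy, OpenCV 4.12 (cv2) and the standard library are available. Lean on these libraries where they do the work, as an engineer would, in place of code of your own. Each camera call takes 0.05 s, during which the arm holds its last target. There are 200 camera calls.

## Working session

There is one attempt and no reset: what is moved stays moved. The work goes in short steps, Python scripts to look and compute and a tool call to move; the robot and the scene stay as the last step left them, time stands still between calls to the robot, and variables do not carry over. Pictures are saved under pics/ and viewed, about 8 in all and at most 12, crops included, and the job is handed in when it is done.

Besides the shell and the picture viewer there is one more tool, called after "Emit:" as name([rows], argument=value, ...), one row to a line, values as JSON. step_arm: Moves the arm, as the interface text tells. Its arguments: {"type":"object","properties":{"increments":{"type":"array"},"force":{"type":"number"}},"required":["increments"]}

```bash
mkdir -p pics
cat > h.py <<'E'
import numpy as np, cv2
from rig import manip
def ray(im,uv):
    K=np.array([[im['fx'],0,im['cx']],[0,im['fy'],im['cy']],[0,0,1.]])
    n=cv2.undistortPoints(np.array(uv,float).reshape(-1,1,2),K,np.array(im['D'],float)).reshape(-1,2)
    R=cv2.Rodrigues(np.array(im['rvec'],float))[0];t=np.array(im['tvec'],float).ravel()
    return -R.T@t,(np.c_[n,np.ones(len(n))]@R)
def onz(im,uv,z):
    o,d=ray(im,uv); return o+d*((z-o[2])/d[:,2])[:,None]
def orange(img):
    h=cv2.cvtColor(img,cv2.COLOR_RGB2HSV)
    return cv2.inRange(h,(5,150,110),(18,255,255))
E
python3 - <<'E'
from h import *
s=manip.get_state();print(s)
ims=[]
for n in('top','scene'):
    im=manip.get_image(n);np.save(n+'.npy',im,allow_pickle=True);ims.append(im['img'])
    m=orange(im['img']);k,l,st,c=cv2.connectedComponentsWithStats(m)
    for i in range(1,k):
        if st[i,4]>25: print(n,st[i],c[i],onz(im,[c[i]],.14))
for n,i in zip(('top','scene'),ims): cv2.imwrite(f'pics/{n}0.png',cv2.resize(i[...,::-1],(800,600)))
E
```

```text
{'clock': 0.0, 'qpos': array([ 1.20599758e+00,  2.76608563e-01,  1.50613630e+00, -3.30302739e-05,
        1.36068721e+00, -1.20991141e-01]), 'qd': array([-1.08146692e-03, -1.58936829e-03,  1.88821945e-03, -7.20315228e-05,
       -6.77200408e-04,  7.95822329e-04]), 'effort': array([ 8.47640531e-04, -4.16773546e+01, -2.45809579e+01, -5.57784142e-05,
        1.11370784e-02, -8.80442940e-06]), 'position': array([0.13862744, 0.55749706, 0.23043071]), 'ee_rot': array([ 0.70171396,  0.08534922,  0.70200462, -0.0866172 ]), 'contact_force': array([ 0.19440918,  0.03921907, -0.74117877]), 'moment': array([0.02478778, 0.05125934, 0.01494577]), 'width': 0.08546598681313512}
top [   13     0   499   384 99263] [285.50216093 203.68495814] [[ 0.44127349 -0.09474363  0.14      ]]
top [252 158  20   9  87] [261.74712644 160.74712644] [[ 0.57031517 -0.0229576   0.14      ]]
top [101 215  15  19 210] [108.66190476 224.37142857] [[0.37530648 0.42542684 0.14      ]]
scene [154   0  20  14  92] [162.33695652   5.64130435] [[-0.70365535 -0.84923802  0.14      ]]
scene [186   0   8  14  34] [189.79411765   
[... 2860 characters left out ...]
7  44] [440.36363636 262.43181818] [[0.65268935 0.51615759 0.14      ]]
scene [257 327  11  23  60] [260.5  338.05] [[0.94037333 0.14417751 0.14      ]]
scene [265 328  48  37 333] [284.78378378 349.84384384] [[0.95028167 0.19756719 0.14      ]]
scene [278 332  16  12  44] [286.06818182 336.95454545] [[0.92442524 0.1948977  0.14      ]]
scene [294 335  17  12  40] [302.325 339.525] [[0.92078727 0.22833891 0.14      ]]
scene [307 340  22  12  76] [317.55263158 345.96052632] [[0.92535604 0.26044275 0.14      ]]
scene [312 358  15   8  51] [319.41176471 361.2745098 ] [[0.95358866 0.26811991 0.14      ]]
scene [232 372   6  12  44] [235.         377.65909091] [[1.02533882 0.11549254 0.14      ]]
```

View pics/top0.png

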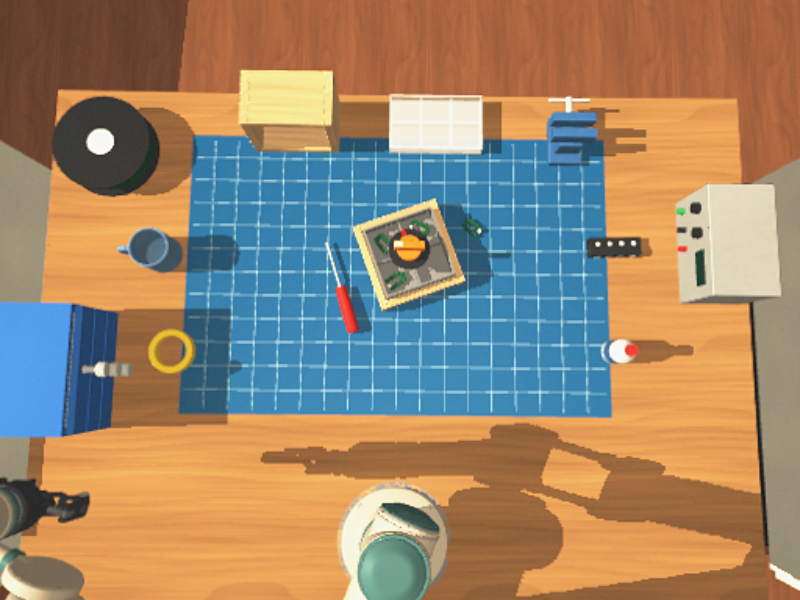

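View pics/scene0.png

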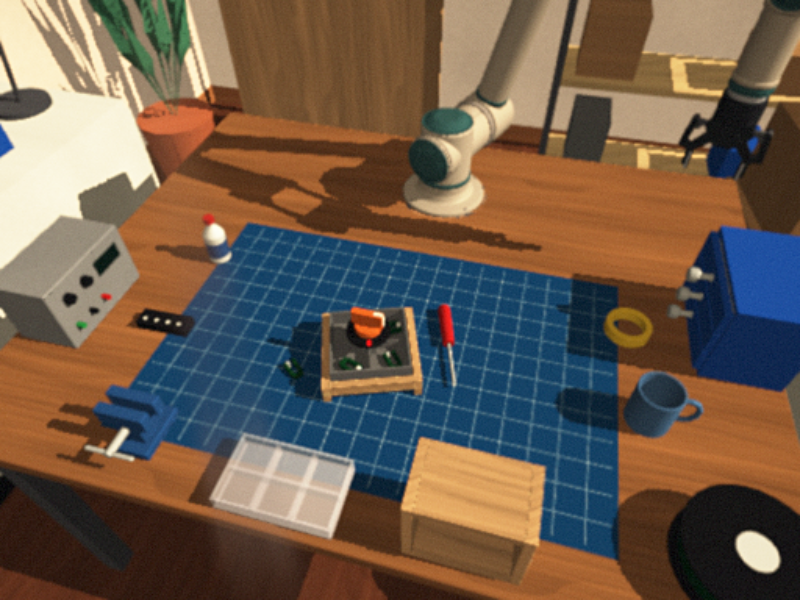

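Top view: the tray and frame are at about (408,252), yaw about +18°. The bar's pointer faces left, yaw about 80°. Scene view: the red mark is on the +x side at (369,343), and the pointer is not at it. Next I move above the collar, with the jaws across the bar.

Emit:
step_arm([
  {"grip":1,"delta_pos":[0.01,-0.038,0.008],"twist":-4.3},
  {"grip":1,"delta_pos":[0.01,-0.038,0.008],"twist":-4.3},
  {"grip":1,"delta_pos":[0.01,-0.038,0.008],"twist":-4.3},
  {"grip":1,"delta_pos":[0.01,-0.038,0.008],"twist":-4.3},
  {"grip":1,"delta_pos":[0.0235,-0.0265,0],"twist":-4.3},
  {"grip":1,"delta_pos":[0.0235,-0.0265,0],"twist":-4.3},
  {"grip":1,"delta_pos":[0.0235,-0.0265,0],"twist":-4.3},
  {"grip":1,"delta_pos":[0.0235,-0.0265,0],"twist":-4.3},
  {"grip":1,"delta_pos":[0.0235,-0.0265,0],"twist":-4.3},
  {"grip":1,"delta_pos":[0.0235,-0.0265,0],"twist":-4.3},
])

```text
clock: 0.93
position: [0.3203, 0.2454, 0.2632]
ee_rot: [0.621, 0.338, 0.621, -0.338]
contact_force: [1.4, 0.4, 0.2]
width: 0.0853
```

Emit:
step_arm([
  {"grip":1,"delta_pos":[0.0235,-0.0265,0],"twist":-4.3},
  {"grip":1,"delta_pos":[0.0235,-0.0265,0],"twist":-4.3},
  {"grip":1,"delta_pos":[0.0235,-0.0265,0],"twist":-4.3},
  {"grip":1,"delta_pos":[0.0235,-0.0265,0],"twist":-4.3},
  {"grip":1,"delta_pos":[0.0235,-0.0265,0],"twist":-4.3},
  {"grip":1,"delta_pos":[0.0235,-0.0265,0],"twist":-4.3},
  {"grip":1,"delta_pos":[0.0235,-0.0265,0],"twist":-4.3},
  {"grip":1,"delta_pos":[0.0235,-0.0265,0],"twist":-4.3},
  {"grip":1,"delta_pos":[0.0235,-0.0265,0],"twist":-4.3},
  {"grip":1,"delta_pos":[0.0235,-0.0265,0],"twist":-4.3},
])

```text
clock: 1.77
position: [0.5554, -0.0195, 0.2628]
ee_rot: [-0.453, -0.542, -0.454, 0.543]
contact_force: [-0.0, 0.7, -0.1]
width: 0.0856
```

```bash
cat >> h.py <<'E'
from scipy.spatial.transform import Rotation as Rn
def wrist():
    s=manip.get_state();im=manip.get_image('wrist')
    q=s['ee_rot'];T=np.eye(4);T[:3,:3]=Rn.from_quat([q[1],q[2],q[3],q[0]]).as_matrix();T[:3,3]=s['position']
    C=np.linalg.inv(T@np.array(im['mount']))
    im['rvec']=cv2.Rodrigues(C[:3,:3])[0];im['tvec']=C[:3,3]
    y=T[:3,1]; print('clock',s['clock'],'tcp',s['position'].round(4),'jaw az',np.degrees(np.arctan2(y[1],y[0])).round(2),'F',s['contact_force'].round(2),'M',s['moment'].round(3),'w',s['width'])
    return s,im
def save(im,n,sc=1.5): cv2.imwrite(f'pics/{n}.png',cv2.resize(im['img'][...,::-1],None,fx=sc,fy=sc))
E
python3 - <<'E'
from h import *
s,im=wrist();np.save('w1.npy',im,allow_pickle=True);save(im,'w1')
m=orange(im['img']);k,l,st,c=cv2.connectedComponentsWithStats(m)
for i in range(1,k):
    if st[i,4]>100: print(st[i],c[i].round(1),onz(im,[c[i]],.14).round(4))
E
```

```text
clock 1.7667 tcp [ 0.5554 -0.0195  0.2628] jaw az -10.21 F [-0.02  0.67 -0.09] M [ 0.012 -0.039 -0.029] w 0.08559168130584761
[500   0  12  48 477] [505.9  21.6] [[0.7593 0.0729 0.14  ]]
[ 258  146   55   73 2420] [285.8 181.3] [[ 0.584  -0.0176  0.14  ]]
[   0  170   61  153 2992] [ 14.9 271.5] [[ 0.325  -0.0587  0.14  ]]
[489 276  23  43 661] [500.8 300.8] [[ 0.767  -0.1698  0.14  ]]
```

View pics/w1.png

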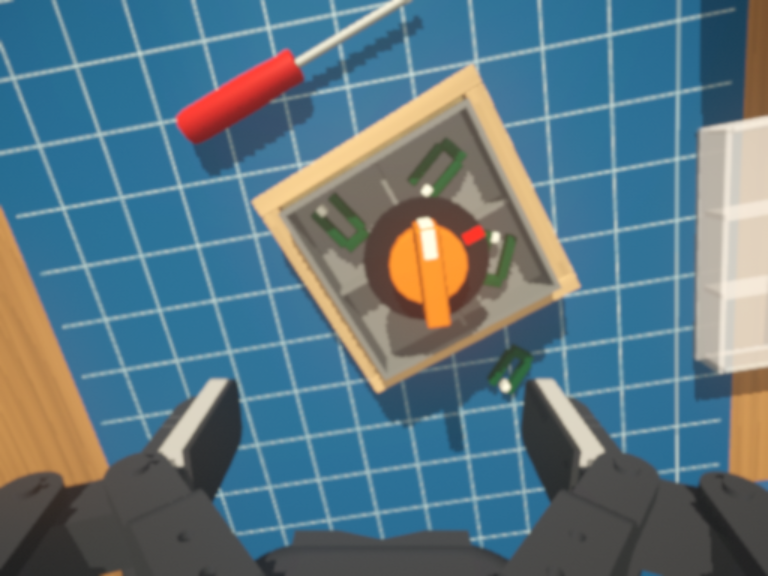

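Wrist view: the bar runs from its pointer end (425,222) to (438,323). The red mark is at (474,235), ring centre about (429,263), and rim corners are at (472,68), (578,287), (380,390) and (256,205). All three clips are inside the tray.

Run:
```python
from h import *
im=np.load('w1.npy',allow_pickle=True).item();t=np.load('top.npy',allow_pickle=True).item()
P=lambda l,z:onz(im,np.array(l)/1.5,z)
az=lambda a,b:np.degrees(np.arctan2(*(b-a)[[1,0]])).round(1)
c=P([(472,68),(578,287),(380,390),(256,205)],.045);print('frame c',c.mean(0).round(4),[np.linalg.norm(c[i]-c[i-1]).round(4) for i in range(4)],[az(c[i-1],c[i]) for i in range(4)])
b=P([(425,222),(437,318)],.14);print('bar',b.round(4),b.mean(0).round(4),np.linalg.norm(b[0]-b[1]),az(b[1],b[0]))
print('ring',P([(429,263)],.11).round(4),'flange',P([(427,258)],.094).round(4),'red az',az(P([(427,258)],.094)[0],P([(474,235)],.094)[0]))
# ring+bar mask ellipse
h=cv2.cvtColor(im['img'],cv2.COLOR_RGB2HSV);m=cv2.inRange(h,(10,180,225),(25,255,255));
ct=np.array([(355,228),(435,201),(465,280),(383,308)])*.64;f=onz(t,ct,.045);print('top frame',f.mean(0).round(4),[np.linalg.norm(f[i]-f[i-1]).round(3) for i in range(4)],az(f[0],f[1]))
```

```text
frame c [ 0.5863 -0.0234  0.045 ] [np.float64(0.1795), np.float64(0.18), np.float64(0.1779), np.float64(0.178)] [np.float64(20.7), np.float64(-69.8), np.float64(-160.0), np.float64(110.7)]
bar [[ 0.5862  0.0108  0.14  ]
 [ 0.5846 -0.046   0.14  ]] [ 0.5854 -0.0176  0.14  ] 0.05680637024324309 88.4
ring [[ 0.5866 -0.0204  0.11  ]] flange [[ 0.5867 -0.021   0.094 ]] red az 16.8
top frame [ 0.5824 -0.0255  0.045 ] [np.float64(0.178), np.float64(0.177), np.float64(0.178), np.float64(0.179)] -70.3
```

Emit:
step_arm([
  {"grip":1,"delta_pos":[0.015,0,0],"twist":4},
  {"grip":1,"delta_pos":[0.0155,-0.0005,0],"twist":4.5},
  {"grip":1,"delta_pos":[0,0,-0.03],"twist":0},
  {"grip":1,"delta_pos":[0,0,-0.03],"twist":0},
  {"grip":1,"delta_pos":[0,0,-0.03],"twist":0},
  {"grip":1,"delta_pos":[0,0,-0.025],"twist":0},
  {"grip":1,"delta_pos":[0,0,-0.02],"twist":0},
  {"grip":1,"delta_pos":[0,0,-0.011],"twist":0},
  {"grip":1,"delta_pos":[0,0,0],"twist":0},
])

```text
clock: 2.57
position: [0.5831, -0.0181, 0.1144]
ee_rot: [-0.492, -0.505, -0.495, 0.508]
contact_force: [-1.2, 0.3, 0.4]
width: 0.0853
```

Run:
```python
from h import *
s,im=wrist();np.save('w2.npy',im,allow_pickle=True);save(im,'w2')
```

```text
clock 2.5667 tcp [ 0.5831 -0.0181  0.1144] jaw az -1.45 F [-1.24  0.27  0.42] M [-0.019  0.036 -0.017] w 0.08529243774878083
```

View pics/w2.png

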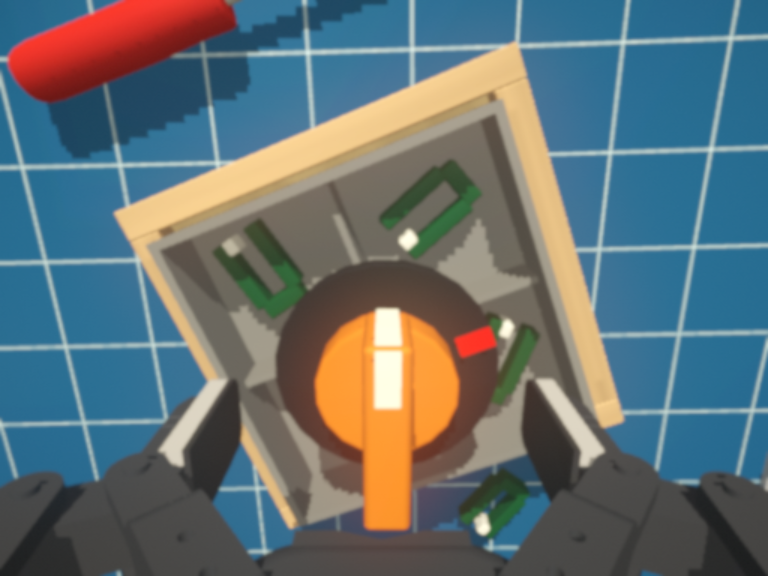

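The bar is upright in the picture, at column 387 from row 348 to row 527. It lies between the pads, whose inner faces are at columns 238 and 524. A quick check of the offset follows.

Run:
```python
from h import *
im=np.load('w2.npy',allow_pickle=True).item()
b=onz(im,np.array([(388,348),(387,527)])/1.5,.14);print(b.round(4),b.mean(0).round(4),np.linalg.norm(b[0]-b[1]),np.degrees(np.arctan2(*(b[0]-b[1])[[1,0]])))
print(onz(im,[[387/1.5,383/1.5]],.11),onz(im,[[387/1.5,365/1.5]],.094))
```

```text
[[ 0.5867  0.0077  0.14  ]
 [ 0.5852 -0.0498  0.14  ]] [ 0.586  -0.0211  0.14  ] 0.057502161962493796 88.49395429379858
[[ 0.58609284 -0.01842706  0.11      ]] [[ 0.58616158 -0.01953903  0.094     ]]
```

Emit:
step_arm([
  {"grip":1,"delta_pos":[0.003,-0.002,0],"twist":0},
  {"grip":1,"delta_pos":[0,0,0],"twist":0},
  {"grip":0,"delta_pos":[0,0,0],"twist":0},
  {"grip":0,"delta_pos":[0,0,0],"twist":0},
  {"grip":0,"delta_pos":[0,0,0],"twist":0},
  {"grip":0,"delta_pos":[0,0,0],"twist":0},
  {"grip":0,"delta_pos":[0,0,0],"twist":0},
  {"grip":0,"delta_pos":[0,0,0],"twist":0},
  {"grip":0,"delta_pos":[0,0,0],"twist":0},
  {"grip":0,"delta_pos":[0,0,0],"twist":0},
], force=60)

```text
clock: 3.45
position: [0.587, -0.0204, 0.1176]
ee_rot: [-0.493, -0.506, -0.494, 0.507]
contact_force: [-5.1, -0.6, 5.0]
width: 0.0128
```

Run:
```python
from h import *
wrist()
```

```text
clock 3.45 tcp [ 0.587  -0.0204  0.1176] jaw az -1.46 F [-5.08 -0.64  5.02] M [ 0.022  0.758 -0.022] w 0.012821328433627578
```

Emit:
step_arm([
  {"grip":0,"delta_pos":[0,0,0],"twist":-5},
  {"grip":0,"delta_pos":[0,0,0],"twist":-6},
  {"grip":0,"delta_pos":[0,0,0],"twist":-6},
  {"grip":0,"delta_pos":[0,0,0],"twist":-6},
  {"grip":0,"delta_pos":[0,0,0],"twist":-6},
  {"grip":0,"delta_pos":[0,0,0],"twist":-6},
  {"grip":0,"delta_pos":[0,0,0],"twist":-6},
  {"grip":0,"delta_pos":[0,0,0],"twist":-6},
  {"grip":0,"delta_pos":[0,0,0],"twist":-6},
  {"grip":0,"delta_pos":[0,0,0],"twist":-5},
])

```text
clock: 4.33
position: [0.5898, -0.022, 0.1176]
ee_rot: [0.186, 0.683, 0.183, -0.682]
contact_force: [1.1, -4.1, 0.8]
width: 0.0126
```

Run:
```python
from h import *
wrist()
```

```text
clock 4.3333 tcp [ 0.5898 -0.022   0.1176] jaw az -59.71 F [ 1.08 -4.11  0.8 ] M [-0.609 -0.05   0.117] w 0.012576074306681076
```

Emit:
step_arm([
  {"grip":0,"delta_pos":[0,0,0],"twist":-3},
  {"grip":0,"delta_pos":[0,0,0],"twist":-3},
  {"grip":0,"delta_pos":[0,0,0],"twist":-2},
  {"grip":0,"delta_pos":[0,0,0],"twist":-1.5},
  {"grip":0,"delta_pos":[0,0,0],"twist":0},
  {"grip":0,"delta_pos":[0,0,0],"twist":0},
])

```text
clock: 4.88
position: [0.5896, -0.0214, 0.1176]
ee_rot: [0.13, 0.696, 0.129, -0.694]
contact_force: [1.9, -4.4, 1.0]
width: 0.0127
```

Run:
```python
from h import *
s,im=wrist();save(im,'w3')
```

```text
clock 4.8833 tcp [ 0.5896 -0.0214  0.1176] jaw az -68.87 F [ 1.95 -4.39  0.96] M [-0.612 -0.27   0.009] w 0.012664114071785727
```

View pics/w3.png

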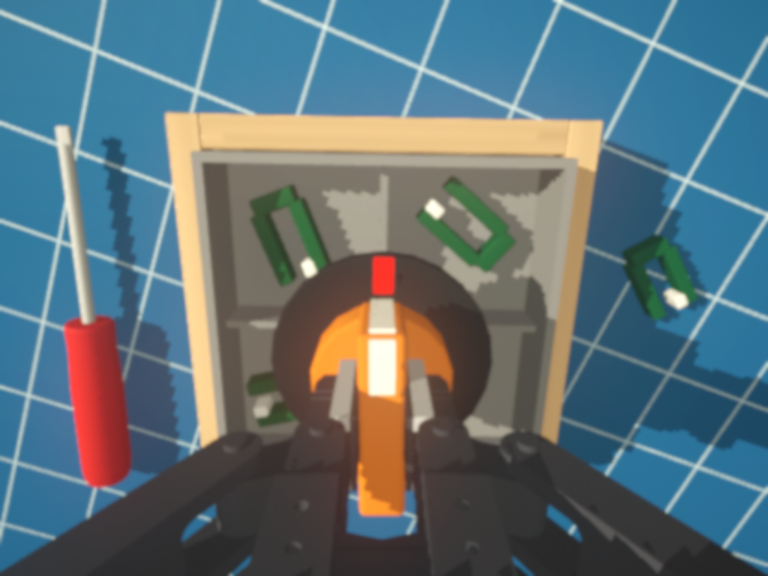

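The pointer (381,320) is nearly in line with the red mark (383,275). I turn a little further, onto the stop.

Emit:
step_arm([
  {"grip":0,"delta_pos":[0,0,0],"twist":-1.5},
  {"grip":0,"delta_pos":[0,0,0],"twist":-1.5},
  {"grip":0,"delta_pos":[0,0,0],"twist":0},
  {"grip":0,"delta_pos":[0,0,0],"twist":0},
  {"grip":0,"delta_pos":[0,0,0],"twist":0},
])

```text
clock: 5.35
position: [0.5885, -0.0204, 0.1176]
ee_rot: [0.112, 0.698, 0.111, -0.698]
contact_force: [0.1, -1.7, 2.7]
width: 0.0129
```

Run:
```python
from h import *
s,im=wrist();print(s['qpos'].round(3))
h=cv2.cvtColor(im['img'],cv2.COLOR_RGB2HSV)
r=cv2.inRange(h,(0,180,150),(3,255,255))|cv2.inRange(h,(174,180,150),(180,255,255))
r[:, :150]=0
k,l,st,c=cv2.connectedComponentsWithStats(r)
red=c[1+st[1:,4].argmax()];print(red*1.5)
```

```text
clock 5.35 tcp [ 0.5885 -0.0204  0.1176] jaw az -71.87 F [ 0.09 -1.67  2.73] M [-0.427 -0.     0.394] w 0.012869827425621917
[-0.153  0.379  1.648 -0.     1.114  1.102]
[379.66356383 275.00664894]
```

The moment of 0.39 N m, far above the friction, shows the collar is on its stop. It turned about 70° (1.2 rad) in all. Now the slow lift.

Emit:
step_arm([
  {"grip":0,"delta_pos":[0,0,0.002],"twist":0},
  {"grip":0,"delta_pos":[0,0,0.003],"twist":0},
  {"grip":0,"delta_pos":[0,0,0.004],"twist":0},
  {"grip":0,"delta_pos":[0,0,0.004],"twist":0},
  {"grip":0,"delta_pos":[0,0,0.004],"twist":0},
  {"grip":0,"delta_pos":[0,0,0.004],"twist":0},
  {"grip":0,"delta_pos":[0,0,0.004],"twist":0},
  {"grip":0,"delta_pos":[0,0,0.003],"twist":0},
  {"grip":0,"delta_pos":[0,0,0.002],"twist":0},
  {"grip":0,"delta_pos":[0,0,0],"twist":0},
])

```text
clock: 6.23
position: [0.5885, -0.0202, 0.148]
ee_rot: [0.111, 0.699, 0.111, -0.698]
contact_force: [0.1, -0.1, -6.8]
width: 0.0128
```

Run:
```python
from h import *
s,im=wrist();save(im,'w4')
```

```text
clock 6.2333 tcp [ 0.5885 -0.0202  0.148 ] jaw az -71.97 F [ 0.09 -0.14 -6.8 ] M [ 0.007 -0.036 -0.013] w 0.012799911583222303
```

View pics/w4.png

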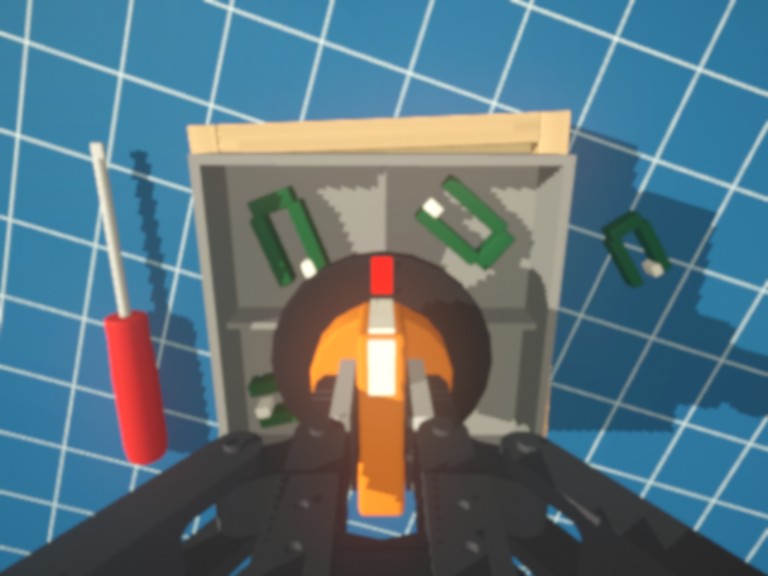

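The tray is clear of the frame, level in view and carrying its full weight (about 6.8 N). The pointer is at the red mark (381,275) and the three clips are inside. I lift the rest of the way and hold.

Emit:
step_arm([
  {"grip":0,"delta_pos":[0,0,0.005],"twist":0},
  {"grip":0,"delta_pos":[0,0,0.01],"twist":0},
  {"grip":0,"delta_pos":[0,0,0.012],"twist":0},
  {"grip":0,"delta_pos":[0,0,0.012],"twist":0},
  {"grip":0,"delta_pos":[0,0,0.012],"twist":0},
  {"grip":0,"delta_pos":[0,0,0.012],"twist":0},
  {"grip":0,"delta_pos":[0,0,0.01],"twist":0},
  {"grip":0,"delta_pos":[0,0,0.008],"twist":0},
  {"grip":0,"delta_pos":[0,0,0.004],"twist":0},
  {"grip":0,"delta_pos":[0,0,0],"twist":0},
])

```text
clock: 7.12
position: [0.5889, -0.0205, 0.2336]
ee_rot: [0.111, 0.699, 0.111, -0.698]
contact_force: [0.5, 0.0, -6.0]
width: 0.0128
```

Emit:
step_arm([
  {"grip":0,"delta_pos":[0,0,0],"twist":0},
  {"grip":0,"delta_pos":[0,0,0],"twist":0},
  {"grip":0,"delta_pos":[0,0,0],"twist":0},
  {"grip":0,"delta_pos":[0,0,0],"twist":0},
  {"grip":0,"delta_pos":[0,0,0],"twist":0},
  {"grip":0,"delta_pos":[0,0,0],"twist":0},
  {"grip":0,"delta_pos":[0,0,0],"twist":0},
  {"grip":0,"delta_pos":[0,0,0],"twist":0},
  {"grip":0,"delta_pos":[0,0,0],"twist":0},
  {"grip":0,"delta_pos":[0,0,0],"twist":0},
])

```text
clock: 7.95
position: [0.5883, -0.0204, 0.2323]
ee_rot: [0.111, 0.698, 0.111, -0.698]
contact_force: [0.2, 0.2, -6.2]
width: 0.013
```

Emit:
step_arm([
  {"grip":0,"delta_pos":[0,0,0],"twist":0},
  {"grip":0,"delta_pos":[0,0,0],"twist":0},
  {"grip":0,"delta_pos":[0,0,0],"twist":0},
  {"grip":0,"delta_pos":[0,0,0],"twist":0},
  {"grip":0,"delta_pos":[0,0,0],"twist":0},
  {"grip":0,"delta_pos":[0,0,0],"twist":0},
  {"grip":0,"delta_pos":[0,0,0],"twist":0},
  {"grip":0,"delta_pos":[0,0,0],"twist":0},
  {"grip":0,"delta_pos":[0,0,0],"twist":0},
  {"grip":0,"delta_pos":[0,0,0],"twist":0},
])

```text
clock: 8.78
position: [0.5883, -0.0205, 0.2323]
ee_rot: [-0.111, -0.698, -0.111, 0.698]
contact_force: [0.9, 0.6, -6.0]
width: 0.0126
```

Emit:
step_arm([
  {"grip":0,"delta_pos":[0,0,0],"twist":0},
  {"grip":0,"delta_pos":[0,0,0],"twist":0},
  {"grip":0,"delta_pos":[0,0,0],"twist":0},
  {"grip":0,"delta_pos":[0,0,0],"twist":0},
  {"grip":0,"delta_pos":[0,0,0],"twist":0},
  {"grip":0,"delta_pos":[0,0,0],"twist":0},
  {"grip":0,"delta_pos":[0,0,0],"twist":0},
  {"grip":0,"delta_pos":[0,0,0],"twist":0},
  {"grip":0,"delta_pos":[0,0,0],"twist":0},
  {"grip":0,"delta_pos":[0,0,0],"twist":0},
])

```text
clock: 9.62
position: [0.5883, -0.0205, 0.2323]
ee_rot: [0.111, 0.698, 0.111, -0.698]
contact_force: [-0.3, -0.3, -6.4]
width: 0.0129
```

Run:
```python
from h import *
s,im=wrist();t=manip.get_image('scene')
a=cv2.resize(im['img'],(400,300));b=cv2.resize(t['img'][150:300,150:350],(400,300))
cv2.imwrite('pics/w5.png',np.hstack([a,b])[...,::-1])
```

```text
clock 9.6167 tcp [ 0.5883 -0.0205  0.2323] jaw az -71.97 F [-0.34 -0.35 -6.44] M [-0.023  0.031  0.   ] w 0.01286826834321055
```

View pics/w5.png

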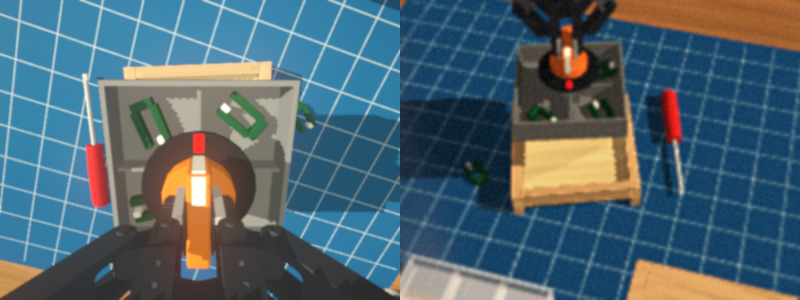

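Both views show the tray level above the empty frame, the pointer at the red mark, three clips inside, and the spare clip and screwdriver in place. It has been still for about 2.4 s, so I hold half a second more and hand in.

Emit:
step_arm([
  {"grip":0,"delta_pos":[0,0,0],"twist":0},
  {"grip":0,"delta_pos":[0,0,0],"twist":0},
  {"grip":0,"delta_pos":[0,0,0],"twist":0},
  {"grip":0,"delta_pos":[0,0,0],"twist":0},
  {"grip":0,"delta_pos":[0,0,0],"twist":0},
  {"grip":0,"delta_pos":[0,0,0],"twist":0},
])

```text
clock: 10.22
position: [0.5883, -0.0205, 0.2323]
ee_rot: [-0.111, -0.698, -0.111, 0.698]
contact_force: [0.3, 0.1, -6.9]
width: 0.0124
```

```bash
python3 -c "
from rig import manip
print(manip.get_state()['position'],manip.sign_off())"
```

```text
the job is handed in; nothing more can be done
[ 0.58830482 -0.02048019  0.23232622] None
```

I locked the collar, lifted the tray straight up by the grip bar, and handed the job in at about 10 s with the arm still holding it. No verdict was reported.

- **Collar:** it turned about 70° clockwise until the moment rose to 0.39 N m at the stop. In the last views the white pointer is at the red mark.
- **Tray:** lifted about 115 mm, which puts its underside about 145 mm above the table (10 cm above the rim). That height comes from the tool's rise, not a direct measurement. It looked level and was held still for about 3 s, with the load steady at 6–7 N.
- **Clips and bystanders:** all three clips were in the tray in the last pictures. The spare clip and screwdriver showed no visible shift. I did not look again at the tape roll, mug, hub or glue bottle, but the arm did not go near them after the first approach.
- **Disagreement:** when the fingers closed, the tool rose about 3 mm from its commanded height with a 5 N upward push. I did not find the cause, but the push fell as the collar turned and the grip held.

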